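Find the tired spring foot and tag it

ROBOT

A 6-joint arm with a two-finger parallel gripper is mounted at the origin on the work surface. World frame = base frame: x ahead of the robot, y to its left, z up, the work surface at z = 0. Lengths are in m, angles in degrees, forces in N, time in s.
With the tool pointing down it reaches from about 0.4 to 0.825 m from the base axis. Payload 7 kg.
Tool frame: the origin (TCP) lies at the very end of the fingers, on their centre line; the grasp point (between the pads) lies tcp_to_grasp behind it (tcp_to_grasp is the distance from the TCP to the grasp point, in m); x points along the fingers, y is the direction in which the jaws open and shut, and the axes are right-handed (so a half turn about x gives the same grasp; the last joint's range is limited). The gripper opens to 88 mm and grips with 3 to 60 N. Pads are 19 mm wide; open, the fingers measure 130 mm over their backs; the gripper's body (78 mm by 193 mm) begins 47 mm behind the grasp point.
Start: joints at [93.512, 20.546, 0.682, 0, -70.136, -16.507], TCP at [0.152, 0.658, 0.227] pointing down, gripper open.
Joint ranges: [-176.03, 176.03], [-82.01, 121.73], [-58.28, 71.71], [-173.87, 95.51], [-174.79, -0.11], [-173.66, 173.66]. Speed limits (degrees/s): [136.94, 136.94, 172.46, 180, 180, 180].

INTERFACE

Orientations are given as [roll, pitch, yaw] about the fixed x, y, z axes, in that order (R = Rz(yaw) Ry(pitch) Rx(roll)).
In Python, from plant import * gives the robot as it stands. The module is installed in compiled form; this text tells all that it offers.
- The arm moves only by the shell command python3 -m pendant 'ROWS'. ROWS is JSON, a list of rows, each an object with "claw": the finger opening in mm, from 0 to 87.6; "linear": the shift along the tool's x, y, z in mm, a list of three; "twist": the turn about the tool's x in rad. In form: [{"claw": claw, "linear": [tx, ty, tz], "twist": twist}, ...]. A call has exactly 10 rows; each row shifts and turns the commanded pose from where the row before left it, along the tool's axes as they then stand; what a row does not reach is not made up. A row lasts 1/12 s, in which the tool goes at most 41.7 mm and 7.16 degrees, less where a joint would pass 70% of its speed; a pose out of reach is approached as far as the arm can. A call with a gripper value outside its range is refused whole. The fingers move at their own pace and stop on an object; the grip force is fixed at half the most. Time passes only in rows, so rows that do not move let the fingers close, or fill a call up. It gives the time, the measured TCP pose, the force and the opening at its end, in the units of the state.
- get_obs(): the state, without advancing time (a new reading comes with each control period).
- snapshot(name): name is "scene" or "top"; returns (picture, depth): 420x560x3 uint8, red, green, blue; 420x560 float32, m along the optical axis (not along the pixel's ray), 0 where there is no reading.
- camera_params(name): a dict with "fx", "fy", "cx", "cy" (pixels), "k1" (the pictures are not rectified: a ray, as slopes to the right and down, at radius r is drawn at 1 + k1 r^2 times it, then the intrinsics apply), "rvec" (rotation vector, rad) and "tvec" (3), from world to camera coordinates, as OpenCV has them. Camera axes: x right, y down, z forward; pixel columns grow to the right and rows downward; lengths in m; the calibration is good to about 2 mm. A picture is of the moment at which its call begins. camera_params takes no time and is no camera call.
- close_job(): hands the job in, once; it reports no verdict.
Trained networks look in the newest picture that a camera, given by its name, has taken for a name from the list of things; names that differ only in an ending like _2 or _b are one class to them, and where a whole thing is asked for, a point or a joint stands for the part that bears it (a point fixed in the world has none). Each returns a list of dicts, best first, with "confidence" (0 to 1); they miss things now and then, are a little off and sometimes report something else, mostly with a low value. They report only what shows in the picture. A call takes as long as a camera call.
- boxes_of(camera, target): "xy" ([column, row] in pixels, amid what is visible of it).
The state is a dict: "clock": time; "joint_pos": joint angles; "qvel": joint speeds; "tau": joint torques, N m; "tool_pos": TCP position; "orientation": TCP orientation; "force": force on the tool from outside, world axes, zero at the start; "moment": the same for the moment, N m; "opening": finger opening in m.
Only numpy, scipy, OpenCV 4.12 (cv2) and the standard library are available. Lean on these libraries where they do the work, as an engineer would, in place of code of your own. Each camera call takes 0.05 s, during which the arm holds its last target. There are 200 camera calls.

TASK

One of the three spring feet on the carrier plate has gone soft. With the fingertips press the round pad of each foot down about half-way and let it spring back, one after the other from the robot's left to its right, to feel which is the softest; then push the softest foot's tag all the way down and leave the other two tags up. Only press: do not pull up or lift anything, and leave the other things on the table where they are.

Things in the scene. Friction and masses are not known exactly. Their poses are not given: they have to be found in the camera images.
- plate: fixed black carrier plate, 160 (x) x 460 (y) x 12 mm, turned at most about 15 degrees; origin at the centre of its underside, z up. Three spring feet that look exactly alike are bolted on it in a row along its y, 170 mm apart: left (+y), middle, right (-y), as seen from the robot. Each foot is a grey base 130 x 70 mm with a round pad on a coil spring at its near end (-x, towards the robot) and a small tag at its far end (+x).
- left_pad (a point): fixed point: centre of the flat top of the left foot's round black rubber-faced pad (50 mm diameter) when the pad is up; at (-30, +170, +77) mm from the plate's origin, so 77 mm above the table
- left_tag (a point): fixed point: centre of the flat top of the left foot's tag when it is up, 58 mm above the table, 70 mm farther from the robot (plate +x) than the pad's centre. The tag is a bare aluminium block, 18 (x) x 34 (y) x 8 mm thick, on a sliding tongue; fully down its top is 42 mm above the table and it rests on a holder smaller than itself
- middle_pad (a point): fixed point: centre of the flat top of the middle foot's round black rubber-faced pad (50 mm diameter) when the pad is up; at (-30, 0, +77) mm from the plate's origin, so 77 mm above the table
- middle_tag (a point): fixed point: centre of the flat top of the middle foot's tag when it is up, 58 mm above the table, 70 mm farther from the robot (plate +x) than the pad's centre. The tag is a bare aluminium block, 18 (x) x 34 (y) x 8 mm thick, on a sliding tongue; fully down its top is 42 mm above the table and it rests on a holder smaller than itself
- right_pad (a point): fixed point: centre of the flat top of the right foot's round black rubber-faced pad (50 mm diameter) when the pad is up; at (-30, -170, +77) mm from the plate's origin, so 77 mm above the table
- right_tag (a point): fixed point: centre of the flat top of the right foot's tag when it is up, 58 mm above the table, 70 mm farther from the robot (plate +x) than the pad's centre. The tag is a bare aluminium block, 18 (x) x 34 (y) x 8 mm thick, on a sliding tongue; fully down its top is 42 mm above the table and it rests on a holder smaller than itself
- pad_1 (a joint): how far the pad of one of the feet is pressed down, m: 0 up, 0.010 at its stop. The numbers do not follow the row: which foot (pad and tag of the same number) is in which place changes every time. It springs back when let go. The three springs differ clearly: from the softest to the next the stiffness more than doubles, and again to the stiffest; pressed 6 mm the softest pushes back with about 3 N, the next about 6 N, the stiffest about 13 N
- tag_1 (a joint): how far the tag of the foot of the same number is pushed down, m: 0 as it starts (up), 0.016 fully down on its holder, negative if pulled up. About 3 N moves it; it stays where it is left
- pad_2 (a joint): how far the pad of one of the feet is pressed down, m: 0 up, 0.010 at its stop. The numbers do not follow the row: which foot (pad and tag of the same number) is in which place changes every time. It springs back when let go. The three springs differ clearly: from the softest to the next the stiffness more than doubles, and again to the stiffest; pressed 6 mm the softest pushes back with about 3 N, the next about 6 N, the stiffest about 13 N
- tag_2 (a joint): how far the tag of the foot of the same number is pushed down, m: 0 as it starts (up), 0.016 fully down on its holder, negative if pulled up. About 3 N moves it; it stays where it is left
- pad_3 (a joint): how far the pad of one of the feet is pressed down, m: 0 up, 0.010 at its stop. The numbers do not follow the row: which foot (pad and tag of the same number) is in which place changes every time. It springs back when let go. The three springs differ clearly: from the softest to the next the stiffness more than doubles, and again to the stiffest; pressed 6 mm the softest pushes back with about 3 N, the next about 6 N, the stiffest about 13 N
- tag_3 (a joint): how far the tag of the foot of the same number is pushed down, m: 0 as it starts (up), 0.016 fully down on its holder, negative if pulled up. About 3 N moves it; it stays where it is left
- lens_tube: loose black lens tube standing on end on the plate between two feet, 32 diameter, 45 tall (mm); origin at the centre of its underside. A bystander
- post: loose upright steel post, also on the plate between two feet, on a 38 diameter foot, 58 tall (mm); origin at the centre of its underside. A bystander
- mirror_mount: loose black mirror mount on a 50 x 50 plate, 58 tall (mm); origin at the centre of its underside. A bystander
- screw_tray: loose empty grey tray, 80 x 120, 25 tall (mm); origin at the centre of its underside. A bystander
- lens_case: loose flat white case with a clear lid, 62 x 62, 26 tall (mm); origin at the centre of its underside. A bystander
- hex_driver: loose hand driver with a black handle, lying flat, 170 long (mm); origin near the middle of its length, on the table. A bystander
- fork_clamp: loose steel fork clamp lying flat, about 90 x 32, 9 thick (mm); origin on the table near its middle. A bystander

How it is judged:
By the outcome, as a careful person would: the job done as asked, in the order asked, and still so for the second after the job is handed in, with the robot touching nothing.
It also fails if it takes over 48 s, if anything falls off the work surface, if the arm or the gripper's body presses on something with over 40 N, if the wrist force passes 120 N, or if a joint passes its speed limit or range.

## Working session

There is one attempt and no reset: what is moved stays moved. The work goes in short steps, Python scripts to look and compute and a shell command to move; the robot and the scene stay as the last step left them, time stands still between calls to the robot, and variables do not carry over. Pictures are saved under pics/ and viewed, about 8 in all and at most 12, crops included, and the job is handed in when it is done.

```bash
mkdir -p pics; cat > h.py <<'E'
from plant import *
import numpy as np, cv2
def world(cam,uv,depth=None,z=None):
    p=camera_params(cam);K=np.array([[p['fx'],0,p['cx']],[0,p['fy'],p['cy']],[0,0,1.]])
    R=cv2.Rodrigues(np.array(p['rvec'],float))[0];t=np.array(p['tvec'],float).ravel()
    n=cv2.undistortPoints(np.array([[uv]],float),K,np.array([p['k1'],0,0,0.])).ravel()
    d=R.T@np.array([n[0],n[1],1.]);o=-R.T@t
    s=(z-o[2])/d[2] if z is not None else depth
    return o+s*d
E
python3 - <<'E'
from h import *
o=get_obs();print(o)
for c in("top","scene"):
    im,d=snapshot(c);np.save(f'/tmp/{c}.npy',d);cv2.imwrite(f'pics/{c}1.png',im[:,:,::-1])
    for n in("left_pad","left_tag","plate","post","lens_tube","mirror_mount","pad_1","tag_1"):
        for b in boxes_of(c,n)[:4]:
            u,v=b['xy'];dd=d[int(v),int(u)]
            print(c,n,np.round(b['xy'],1),round(b['confidence'],2),np.round(world(c,b['xy'],dd),3))
E
```

```text
{'clock': 0.0, 'joint_pos': array([ 9.35122395e+01,  2.05903867e+01,  6.34070161e-01, -2.03575189e-02,
       -7.01363646e+01, -1.65086132e+01]), 'qvel': array([ 0.10517906, -0.06596454, -0.08216683,  0.0191167 ,  0.06744511,
        0.04614881]), 'tau': array([ 2.09980186e-03, -5.82730114e+01,  2.93043441e+01,  6.99674428e+00,
        6.85954874e-03, -1.50661845e-04]), 'tool_pos': array([0.15169561, 0.65722853, 0.22563603]), 'orientation': array([ 94.84327388,  89.90536298, -98.16003245]), 'force': array([ 1.00321425, -0.16812539, -0.3658882 ]), 'moment': array([ 0.05853506, -0.00961607, -0.04466561]), 'opening': 0.08759593313153875}
top left_pad [299.4 222.1] 0.78 [ 0.571 -0.039  0.021]
top left_tag [302.2 225.7] 0.88 [ 0.563 -0.047  0.009]
top plate [303.2 223.4] 0.76 [ 0.569 -0.049  0.01 ]
top plate [254.4 214.5] 0.26 [0.584 0.071 0.06 ]
top post [322.6 210.2] 0.47 [ 0.599 -0.094  0.051]
top lens_tube [286.3 232.6] 0.61 [ 0.54  -0.007  0.077]
top lens_tube [256.3 213.8] 0.53 [0.586 0.067 0.057]
top lens_tube [424.  263.2] 0.22 [ 0.475 -0.356  0.002]
top mirror_mount [145.7 209.8]
[... 353 characters left out ...]
259.5 229.9] 0.93 [ 0.58  -0.055  0.01 ]
scene plate [258.5 230.3] 0.87 [ 0.581 -0.057  0.011]
scene plate [280.9 223. ] 0.22 [ 0.618 -0.018  0.061]
scene post [238.4 240.2] 0.61 [ 0.597 -0.108  0.02 ]
scene lens_tube [310.4 207.4] 0.87 [0.599 0.058 0.058]
scene lens_tube [125.7 283.6] 0.16 [ 0.621 -0.35   0.026]
scene mirror_mount [423.7 182.4] 0.84 [0.604 0.349 0.029]
scene mirror_mount [260.  228.8] 0.71 [ 0.579 -0.053  0.012]
scene pad_1 [195.2 209. ] 0.86 [ 0.525 -0.177  0.075]
scene pad_1 [269.6 195.3] 0.64 [ 0.55  -0.017  0.078]
scene tag_1 [200.8 241.5] 0.57 [ 0.601 -0.187  0.059]
scene tag_1 [282.6 222.2] 0.48 [ 0.616 -0.013  0.059]
scene tag_1 [358.  205.9] 0.45 [0.634 0.156 0.058]
```

View pics/top1.png

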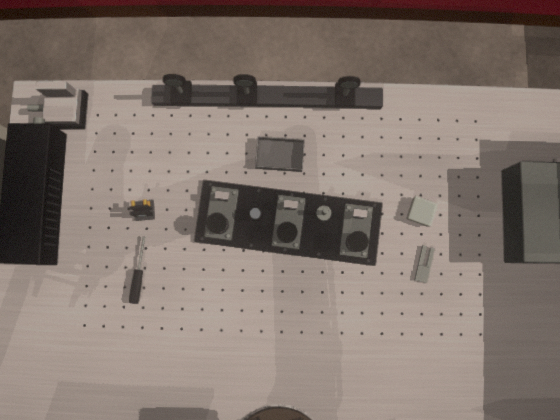

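View pics/scene1.png

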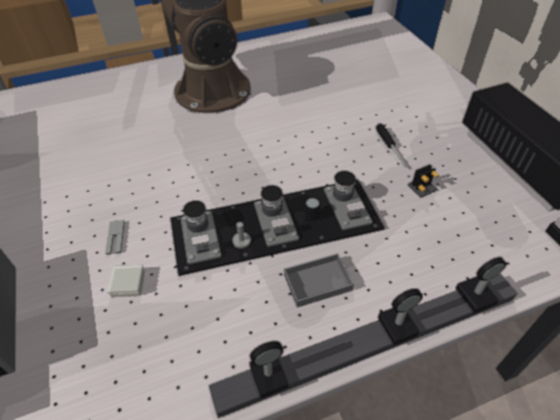

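Top: the three feet are at about (217,222), (287,231) and (358,240), with the lens tube at (255,213) and the post at (323,212) between them. The scene view agrees. The arm is out of frame. Next I fit the plate pose.

```bash
python3 - <<'E'
from h import *
from scipy.optimize import least_squares
from scipy.spatial.transform import Rotation as Ro
L={}
D=[("top",286.1,230.8,'p',0),("top",360.4,239.6,'p',-.17),("top",217,221.9,'p',.17),("top",221.4,194.7,'t',.17),("top",289.3,204,'t',0),
("scene",200.8,241.5,'t',-.17),("scene",282.6,222.2,'t',0),("scene",358,205.9,'t',.17)]
W=[world(c,(u,v),z=.077 if k=='p' else .058)[:2] for c,u,v,k,y in D]
P=np.array([[-.03 if k=='p' else .04,y] for *_,k,y in D])
R2=lambda a:np.array([[np.cos(a),-np.sin(a)],[np.sin(a),np.cos(a)]])
f=lambda q:(P@R2(q[2]).T+q[:2]-W).ravel()
s=least_squares(f,[.57,0,0],loss='soft_l1',f_scale=.003);q=s.x
print(q,np.degrees(q[2]));print((f(q).reshape(-1,2)*1e3).round(1))
np.save('/tmp/q.npy',q)
o=get_obs();T=Ro.from_euler('xyz',o['orientation'],degrees=True).as_matrix();print(T.round(3),o['clock'])
import plant;print(getattr(plant,'tcp_to_grasp',None))
for n,y in(("L",.17),("M",0),("R",-.17)):
    for x in(-.03,.04):
        w=R2(q[2])@[x,y]+q[:2];print(n,x,w.round(4))
E
```

```text
[ 0.57501845 -0.01110768 -0.09868458] -5.654209865506261
[[ 0.7 -2.1]
 [ 1.5  5.4]
 [-0.6  1.7]
 [ 0.5  0.7]
 [ 3.5 -2.3]
 [-2.3  2.7]
 [-0.5 -2.2]
 [-2.3 -1.8]]
[[ 0.    -0.225 -0.974]
 [ 0.    -0.974  0.225]
 [-1.    -0.    -0.   ]] 0.9
0.0188
L -0.03 [0.5619 0.161 ]
L 0.04 [0.6316 0.1541]
M -0.03 [ 0.5452 -0.0082]
M 0.04 [ 0.6148 -0.015 ]
R -0.03 [ 0.5284 -0.1773]
R 0.04 [ 0.5981 -0.1842]
```

```bash
python3 -m pendant '[{"claw":0,"linear":[3,19.5,-25.5],"twist":0},{"claw":0,"linear":[3,19.5,-25.5],"twist":0},{"claw":0,"linear":[3,19.5,-25.5],"twist":0},{"claw":0,"linear":[3,19.5,-25.5],"twist":0},{"claw":0,"linear":[3,19.5,-25.5],"twist":0},{"claw":0,"linear":[3,19.5,-25.5],"twist":0},{"claw":0,"linear":[3,19.5,-25.5],"twist":0},{"claw":0,"linear":[3,19.5,-25.5],"twist":0},{"claw":0,"linear":[3,19.5,-25.5],"twist":0},{"claw":0,"linear":[3,19.5,-25.5],"twist":0}]'
python3 -m pendant '[{"claw":0,"linear":[6,19.5,-25.5],"twist":0},{"claw":0,"linear":[6,19.5,-25.5],"twist":0},{"claw":0,"linear":[6,19.5,-25.5],"twist":0},{"claw":0,"linear":[6,19.5,-25.5],"twist":0},{"claw":0,"linear":[6,19.5,-25.5],"twist":0},{"claw":0,"linear":[6,19.5,-25.5],"twist":0},{"claw":0,"linear":[6,19.5,-25.5],"twist":0},{"claw":0,"linear":[6,19.5,-25.5],"twist":0},{"claw":0,"linear":[6,19.5,-25.5],"twist":0},{"claw":0,"linear":[6,19.5,-25.5],"twist":0}]'
python3 -m pendant '[{"claw":0,"linear":[0,0,0],"twist":-0.064},{"claw":0,"linear":[0,0,0],"twist":-0.064},{"claw":0,"linear":[0,0,0],"twist":0},{"claw":0,"linear":[0,0,0],"twist":0},{"claw":0,"linear":[0,0,0],"twist":0},{"claw":0,"linear":[0,0,0],"twist":0},{"claw":0,"linear":[0,0,0],"twist":0},{"claw":0,"linear":[0,0,0],"twist":0},{"claw":0,"linear":[0,0,0],"twist":0},{"claw":0,"linear":[0,0,0],"twist":0}]'
cat > st.py <<'E'
from h import *
from scipy.spatial.transform import Rotation as Ro
import sys
o=get_obs();T=Ro.from_euler('xyz',o['orientation'],degrees=True).as_matrix();q=np.load('/tmp/q.npy')
a=q[2];R=np.array([[np.cos(a),-np.sin(a)],[np.sin(a),np.cos(a)]])
print(round(o['clock'],2),o['tool_pos'].round(4),o['force'].round(2),'open',round(o['opening'],4),'tooly',T[:,1].round(3))
for n,y in(("L",.17),("M",0),("R",-.17)):
    for x in(-.03,.04):
        w=np.r_[R@[x,y]+q[:2],.077 if x<0 else .058];print(n,x,'tool mm',(T.T@(w-o['tool_pos'])*1e3).round(1))
E
python3 st.py
```

```text
clock: 1.73
tool_pos: [0.3572, 0.4091, 0.1968]
orientation: [-101.0, 90.0, 66.0]
force: [0.4, 0.1, 0.1]
opening: 0.0266
clock: 2.57
tool_pos: [0.562, 0.1617, 0.1365]
orientation: [-138.5, 90.0, 28.5]
force: [0.1, 0.3, -0.6]
opening: 0.0007
clock: 3.4
tool_pos: [0.561, 0.1632, 0.1366]
orientation: [-144.3, 90.0, 30.1]
force: [-0.5, 0.4, 0.2]
opening: 0.0002
3.4 [0.561  0.1632 0.1366] [-0.48  0.37  0.17] open 0.0002 tooly [-0.099 -0.995 -0.   ]
L -0.03 tool mm [59.6  2.  -1.1]
L 0.04 tool mm [ 78.6   2.  -71.1]
M -0.03 tool mm [ 59.6 172.   -1.1]
M 0.04 tool mm [ 78.6 172.  -71.1]
R -0.03 tool mm [ 59.6 342.   -1.1]
R 0.04 tool mm [ 78.6 342.  -71.1]
```

```bash
python3 -m pendant '[{"claw":0,"linear":[20,2,-1],"twist":0},{"claw":0,"linear":[20,0,0],"twist":0},{"claw":0,"linear":[11,0,0],"twist":0},{"claw":0,"linear":[6,0,0],"twist":0},{"claw":0,"linear":[0,0,0],"twist":0},{"claw":0,"linear":[0,0,0],"twist":0},{"claw":0,"linear":[0,0,0],"twist":0},{"claw":0,"linear":[0,0,0],"twist":0},{"claw":0,"linear":[0,0,0],"twist":0},{"claw":0,"linear":[0,0,0],"twist":0}]'
python3 -m pendant '[{"claw":0,"linear":[2,0,0],"twist":0},{"claw":0,"linear":[2,0,0],"twist":0},{"claw":0,"linear":[2,0,0],"twist":0},{"claw":0,"linear":[1.5,0,0],"twist":0},{"claw":0,"linear":[0,0,0],"twist":0},{"claw":0,"linear":[0,0,0],"twist":0},{"claw":0,"linear":[0,0,0],"twist":0},{"claw":0,"linear":[0,0,0],"twist":0},{"claw":0,"linear":[0,0,0],"twist":0},{"claw":0,"linear":[0,0,0],"twist":0}]'
python3 st.py|head -1
python3 - <<'E'
from h import *
im,d=snapshot("top");cv2.imwrite('pics/top2.png',cv2.resize(im[150:290,150:420,::-1],None,fx=2.8,fy=2.8,interpolation=3))
o=get_obs();print(o['force'],o['tool_pos'])
E
```

```text
clock: 4.23
tool_pos: [0.5621, 0.1611, 0.0802]
orientation: [-140.1, 89.9, 34.2]
force: [-0.7, 0.4, -0.1]
opening: 0.0006
clock: 5.07
tool_pos: [0.5622, 0.1611, 0.073]
orientation: [-159.5, 89.9, 14.9]
force: [-2.4, -0.0, 9.6]
opening: 0.0004
5.07 [0.5622 0.1611 0.073 ] [-2.37 -0.03  9.58] open 0.0004 tooly [-0.098 -0.995 -0.   ]
[-2.90882733 -0.15353255  9.50153698] [0.56216152 0.16107839 0.07296147]
```

View pics/top2.png

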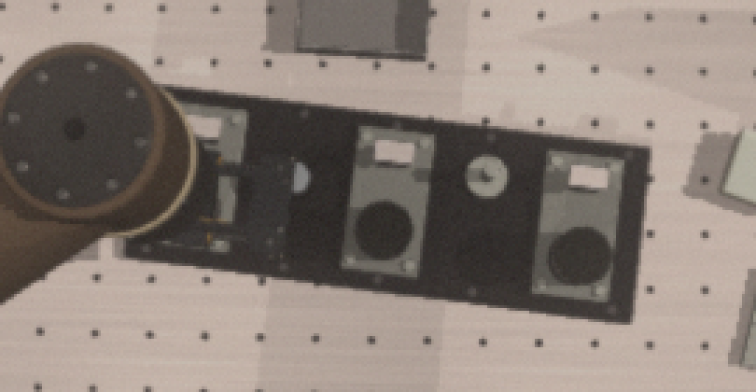

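Left: about 9.5 N at about 4 mm, which matches the stiffest spring. The crop shows the arm over the left foot, with the other pads at (384,230) and (579,255). I'll press 1 mm more, release, then go to the middle pad.

```bash
python3 -m pendant '[{"claw":0,"linear":[0.7,0,0],"twist":0},{"claw":0,"linear":[0,0,0],"twist":0},{"claw":0,"linear":[0,0,0],"twist":0},{"claw":0,"linear":[0,0,0],"twist":0},{"claw":0,"linear":[0,0,0],"twist":0},{"claw":0,"linear":[0,0,0],"twist":0},{"claw":0,"linear":[0,0,0],"twist":0},{"claw":0,"linear":[0,0,0],"twist":0},{"claw":0,"linear":[0,0,0],"twist":0},{"claw":0,"linear":[0,0,0],"twist":0}]'
python3 -m pendant '[{"claw":0,"linear":[-3,0,0],"twist":0},{"claw":0,"linear":[-5,0,0],"twist":0},{"claw":0,"linear":[-10,0,0],"twist":0},{"claw":0,"linear":[-12,0,0],"twist":0},{"claw":0,"linear":[0,34,0],"twist":0},{"claw":0,"linear":[0,34,0],"twist":0},{"claw":0,"linear":[0,34,0],"twist":0},{"claw":0,"linear":[0,34,0],"twist":0},{"claw":0,"linear":[0,34,0],"twist":0},{"claw":0,"linear":[0,0,0],"twist":0}]'
python3 -m pendant '[{"claw":0,"linear":[10,0,0],"twist":0},{"claw":0,"linear":[8,0,0],"twist":0},{"claw":0,"linear":[4,0,0],"twist":0},{"claw":0,"linear":[0,0,0],"twist":0},{"claw":0,"linear":[0,0,0],"twist":0},{"claw":0,"linear":[0,0,0],"twist":0},{"claw":0,"linear":[0,0,0],"twist":0},{"claw":0,"linear":[0,0,0],"twist":0},{"claw":0,"linear":[0,0,0],"twist":0},{"claw":0,"linear":[0,0,0],"twist":0}]'
python3 st.py
```

```text
clock: 5.95
tool_pos: [0.5622, 0.1611, 0.0724]
orientation: [-160.5, 89.9, 13.8]
force: [-3.6, -0.3, 9.8]
opening: 0.0002
clock: 6.78
tool_pos: [0.5434, -0.0126, 0.1015]
orientation: [21.4, 89.9, -164.5]
force: [0.3, -0.2, 0.1]
opening: 0.0005
clock: 7.62
tool_pos: [0.5452, -0.0081, 0.0796]
orientation: [-153.9, 90.0, 20.5]
force: [-0.0, -0.7, -0.5]
opening: 0.0002
7.62 [ 0.5452 -0.0081  0.0796] [-0.02 -0.66 -0.45] open 0.0002 tooly [-0.099 -0.995 -0.   ]
L -0.03 tool mm [   2.6 -170.     0. ]
L 0.04 tool mm [  21.6 -170.   -70. ]
M -0.03 tool mm [2.6 0.  0. ]
M 0.04 tool mm [ 21.6   0.  -70. ]
R -0.03 tool mm [  2.5 170.    0. ]
R 0.04 tool mm [ 21.6 170.  -70. ]
```

```bash
python3 -m pendant '[{"claw":0,"linear":[2,0,0],"twist":0},{"claw":0,"linear":[2,0,0],"twist":0},{"claw":0,"linear":[2,0,0],"twist":0},{"claw":0,"linear":[1.5,0,0],"twist":0},{"claw":0,"linear":[0,0,0],"twist":0},{"claw":0,"linear":[0,0,0],"twist":0},{"claw":0,"linear":[0,0,0],"twist":0},{"claw":0,"linear":[0,0,0],"twist":0},{"claw":0,"linear":[0,0,0],"twist":0},{"claw":0,"linear":[0,0,0],"twist":0}]'
python3 -m pendant '[{"claw":0,"linear":[-3,0,0],"twist":0},{"claw":0,"linear":[-5,0,0],"twist":0},{"claw":0,"linear":[-10,0,0],"twist":0},{"claw":0,"linear":[-12,0,0],"twist":0},{"claw":0,"linear":[0,34,0],"twist":0},{"claw":0,"linear":[0,34,0],"twist":0},{"claw":0,"linear":[0,34,0],"twist":0},{"claw":0,"linear":[0,34,0],"twist":0},{"claw":0,"linear":[0,34,0],"twist":0},{"claw":0,"linear":[0,0,0],"twist":0}]'
python3 -m pendant '[{"claw":0,"linear":[10,0,0],"twist":0},{"claw":0,"linear":[8,0,0],"twist":0},{"claw":0,"linear":[4,0,0],"twist":0},{"claw":0,"linear":[0,0,0],"twist":0},{"claw":0,"linear":[0,0,0],"twist":0},{"claw":0,"linear":[0,0,0],"twist":0},{"claw":0,"linear":[0,0,0],"twist":0},{"claw":0,"linear":[0,0,0],"twist":0},{"claw":0,"linear":[0,0,0],"twist":0},{"claw":0,"linear":[0,0,0],"twist":0}]'
python3 st.py
```

```text
clock: 8.45
tool_pos: [0.5453, -0.0082, 0.072]
orientation: [-161.4, 90.0, 13.0]
force: [1.0, 0.5, 3.3]
opening: 0.0002
clock: 9.28
tool_pos: [0.5269, -0.1817, 0.1023]
orientation: [25.0, 89.9, -160.8]
force: [0.2, 0.5, -0.4]
opening: 0.0001
clock: 10.12
tool_pos: [0.5285, -0.1774, 0.0801]
orientation: [-171.7, 90.0, 2.6]
force: [0.1, -0.3, 0.4]
opening: 0.0001
10.12 [ 0.5285 -0.1774  0.0801] [ 0.14 -0.29  0.41] open 0.0001 tooly [-0.099 -0.995 -0.   ]
L -0.03 tool mm [ 3.1e+00 -3.4e+02  1.0e-01]
L 0.04 tool mm [  22.2 -340.   -69.9]
M -0.03 tool mm [ 3.1e+00 -1.7e+02  1.0e-01]
M 0.04 tool mm [  22.1 -170.   -69.9]
R -0.03 tool mm [ 3.1 -0.   0.1]
R 0.04 tool mm [ 22.1  -0.  -69.9]
```

```bash
python3 -m pendant '[{"claw":0,"linear":[2,0,0],"twist":0},{"claw":0,"linear":[2,0,0],"twist":0},{"claw":0,"linear":[2,0,0],"twist":0},{"claw":0,"linear":[2,0,0],"twist":0},{"claw":0,"linear":[0,0,0],"twist":0},{"claw":0,"linear":[0,0,0],"twist":0},{"claw":0,"linear":[0,0,0],"twist":0},{"claw":0,"linear":[0,0,0],"twist":0},{"claw":0,"linear":[0,0,0],"twist":0},{"claw":0,"linear":[0,0,0],"twist":0}]'
python3 - <<'E'
from h import *
for i in range(3):
    snapshot("top");o=get_obs();print(o['force'].round(2),o['tool_pos'].round(4))
E
```

```text
clock: 10.95
tool_pos: [0.5286, -0.1775, 0.0722]
orientation: [171.1, 90.0, -14.6]
force: [-0.4, 0.4, 5.4]
opening: 0.0007
[-1.63  0.82  5.06] [ 0.5286 -0.1775  0.0722]
[-0.75 -0.08  5.43] [ 0.5285 -0.1775  0.0722]
[-1.23 -0.26  5.58] [ 0.5285 -0.1775  0.0722]
```

Right reads about 5.4 N, left about 10 N and middle about 3.3 N at equal depth, so the middle foot is softest. Now I lift off and refine the middle tag's position from its bright blob in the first top picture.

```bash
python3 -m pendant '[{"claw":0,"linear":[-3,0,0],"twist":0},{"claw":0,"linear":[-5,0,0],"twist":0},{"claw":0,"linear":[-12,0,0],"twist":0},{"claw":0,"linear":[-15,0,0],"twist":0},{"claw":0,"linear":[0,-34,-14],"twist":0},{"claw":0,"linear":[0,-34,-14],"twist":0},{"claw":0,"linear":[0,-34,-14],"twist":0},{"claw":0,"linear":[0,-34,-14],"twist":0},{"claw":0,"linear":[0,-34,-14],"twist":0},{"claw":0,"linear":[0,0,0],"twist":0}]'
python3 - <<'E'
from h import *
g=cv2.imread('pics/top1.png',0)
for n,(u,v) in dict(L=(221,195),M=(290,204),R=(360,213)).items():
    m=(g[v-9:v+10,u-13:u+14]>150).astype(np.uint8)
    k,l,s,c=cv2.connectedComponentsWithStats(m)
    i=1+np.argmax(s[1:,4]);p=c[i]+[u-13,v-9];print(n,s[i],p.round(1),world("top",p,z=.058).round(4))
E
python3 st.py
```

```text
clock: 11.93
tool_pos: [0.6176, -0.0105, 0.1069]
orientation: [-168.0, 89.9, 6.5]
force: [0.7, -0.9, 0.6]
opening: 0.0001
L [8 6 2 4 4] [216.2 193.5] [0.6338 0.1661 0.058 ]
M [10  7  1  1  1] [287. 202.] [ 0.6161 -0.007   0.058 ]
R [ 7  5 13  8 79] [359.7 212.8] [ 0.5931 -0.1839  0.058 ]
11.93 [ 0.6176 -0.0105  0.1069] [ 0.66 -0.89  0.6 ] open 0.0001 tooly [-0.095 -0.995 -0.   ]
L -0.03 tool mm [  29.8 -165.5   71.7]
L 0.04 tool mm [  48.9 -165.2    1.7]
M -0.03 tool mm [29.8  4.5 72.3]
M 0.04 tool mm [48.9  4.8  2.4]
R -0.03 tool mm [ 29.7 174.5  72.9]
R 0.04 tool mm [ 48.8 174.8   3. ]
```

```bash
python3 - <<'E'
from h import *
g=cv2.imread('pics/top1.png',0)
print(g[197:212,281:301])
for n,(u,v) in dict(L=(221,195),M=(290,204),R=(360,213)).items():
    w=g[v-9:v+10,u-13:u+14].astype(np.uint8)
    t,m=cv2.threshold(w,0,1,cv2.THRESH_OTSU)
    t=(w.max()+np.median(w))/2; m=(w>t).astype(np.uint8)
    k,l,s,c=cv2.connectedComponentsWithStats(m)
    i=1+np.argmax(s[1:,4]);p=c[i]+[u-13,v-9];print(n,t,s[i],p.round(1),world("top",p,z=.058).round(4))
E
```

```text
[[114 110  99  97  99  95  94  97  96  96  96  93  90  87  85  86  88  84
   73  69]
 [117 117 103  96  95 100  98  96  98  97 101  99 102  98  97  97  97  99
   96  94]
 [118 113 100 100  98 102 103 103 100 102 100  99  98  97 100  97 100  95
   95 104]
 [104 101 103 124 135 140 144 142 132 126 120 103 101  96 102 103 102  97
   91 111]
 [ 96  97 102 139 146 148 146 149 145 145 141 139 136 139 141 141 125  95
   81 112]
 [ 77  78  85 139 150 148 151 147 150 149 145 148 146 148 149 151 142 107
   83  97]
 [ 71  72  83 138 147 148 149 147 148 146 148 144 146 148 150 146 138 107
   92  94]
 [ 70  73  85 136 148 147 147 146 148 149 148 149 147 148 148 145 135 108
  100  93]
 [ 68  72  87 139 149 151 148 148 150 149 150 150 147 148 148 147 135 109
   98  99]
 [ 72  74  93 137 143 144 146 143 144 147 146 146 148 146 151 146 124 101
   99  96]
 [ 71  71  76  92  95  92  91  92  98 115 124 143 147 147 144 143 121 104
  100 100]
 [ 70  72  71  71  57  53  51  57  61  77  85  94  93  93  95 100 106 100
   97  95]
 [ 76  88  91  74  67  68  64  62  61  66  64  59  64  60  73  93 100  96
   94  95]
 [ 91  95  97  90  89  93  90  91  90  89  89  90  87  90  95  96  96  81
   79  79]
 [ 95  98  98  98  98  96 100  95  99  97  98  97  98 100  99  96  83  72
   68  73]]
L 126.0 [ 7  5 14  8 93] [221.4 194.5] [0.6317 0.1533 0.058 ]
M 123.5 [ 7  5 14  8 97] [290.4 203.5] [ 0.6127 -0.0154  0.058 ]
R 131.5 [ 7  5 13  8 91] [359.9 212.5] [ 0.5937 -0.1844  0.058 ]
```

Tag blob is at (290.4, 203.5), or (0.613, -0.015), within 2 mm of the fit. I'll descend on it.

```bash
python3 -m pendant '[{"claw":0,"linear":[0,0,1.2],"twist":0},{"claw":0,"linear":[0,0,0],"twist":0},{"claw":0,"linear":[15,0,0],"twist":0},{"claw":0,"linear":[15,0,0],"twist":0},{"claw":0,"linear":[10,0,0],"twist":0},{"claw":0,"linear":[5,0,0],"twist":0},{"claw":0,"linear":[0,0,0],"twist":0},{"claw":0,"linear":[0,0,0],"twist":0},{"claw":0,"linear":[0,0,0],"twist":0},{"claw":0,"linear":[0,0,0],"twist":0}]'
python3 st.py
python3 - <<'E'
from h import *
im,d=snapshot("scene");cv2.imwrite('pics/scene2.png',cv2.resize(im[140:280,160:400,::-1],None,fx=3.2,fy=3.2,interpolation=3))
E
```

```text
clock: 12.77
tool_pos: [0.614, -0.0151, 0.0627]
orientation: [-164.2, 89.9, 10.1]
force: [-0.4, 1.6, 0.4]
opening: 0.0002
12.77 [ 0.614  -0.0151  0.0627] [-0.42  1.56  0.41] open 0.0002 tooly [-0.099 -0.995 -0.   ]
L -0.03 tool mm [ -14.3 -170.1   69.2]
L 0.04 tool mm [   4.7 -170.1   -0.8]
M -0.03 tool mm [-14.4  -0.1  69.2]
M 0.04 tool mm [ 4.7 -0.1 -0.8]
R -0.03 tool mm [-14.5 169.9  69.1]
R 0.04 tool mm [  4.6 169.9  -0.8]
```

View pics/scene2.png

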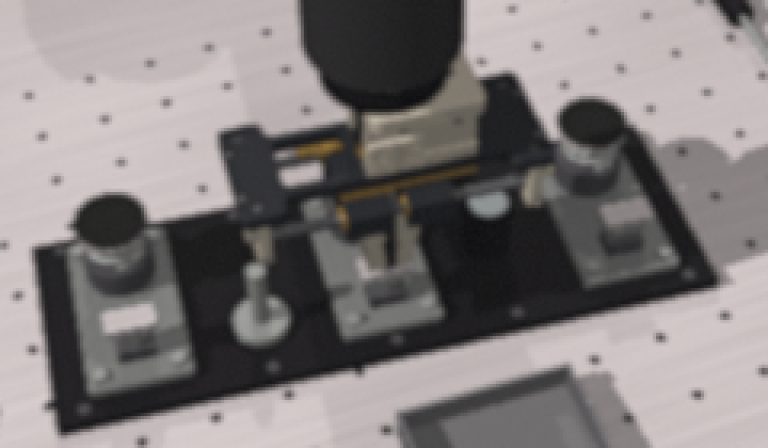

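Fingertips are just above the middle tag at (388,262), and the gripper body clears the pads and the post at (260,300). Pushing down.

```bash
python3 -m pendant '[{"claw":0,"linear":[3,0,0],"twist":0},{"claw":0,"linear":[3,0,0],"twist":0},{"claw":0,"linear":[3,0,0],"twist":0},{"claw":0,"linear":[3,0,0],"twist":0},{"claw":0,"linear":[3,0,0],"twist":0},{"claw":0,"linear":[2,0,0],"twist":0},{"claw":0,"linear":[0,0,0],"twist":0},{"claw":0,"linear":[0,0,0],"twist":0},{"claw":0,"linear":[0,0,0],"twist":0},{"claw":0,"linear":[0,0,0],"twist":0}]'
python3 -m pendant '[{"claw":0,"linear":[1,0,0],"twist":0},{"claw":0,"linear":[1,0,0],"twist":0},{"claw":0,"linear":[1,0,0],"twist":0},{"claw":0,"linear":[0.7,0,0],"twist":0},{"claw":0,"linear":[0,0,0],"twist":0},{"claw":0,"linear":[0,0,0],"twist":0},{"claw":0,"linear":[0,0,0],"twist":0},{"claw":0,"linear":[0,0,0],"twist":0},{"claw":0,"linear":[0,0,0],"twist":0},{"claw":0,"linear":[0,0,0],"twist":0}]'
```

```text
clock: 13.65
tool_pos: [0.613, -0.0152, 0.0446]
orientation: [13.3, 89.9, -172.4]
force: [-0.4, 0.0, -0.2]
opening: 0.0003
clock: 14.48
tool_pos: [0.6133, -0.0151, 0.0423]
orientation: [114.5, 90.0, -71.2]
force: [-4.1, 1.3, 11.2]
opening: 0.0003
```

```bash
python3 -m pendant '[{"claw":0,"linear":[0.6,0,0],"twist":0},{"claw":0,"linear":[0.6,0,0],"twist":0},{"claw":0,"linear":[0,0,0],"twist":0},{"claw":0,"linear":[0,0,0],"twist":0},{"claw":0,"linear":[0,0,0],"twist":0},{"claw":0,"linear":[0,0,0],"twist":0},{"claw":0,"linear":[0,0,0],"twist":0},{"claw":0,"linear":[0,0,0],"twist":0},{"claw":0,"linear":[0,0,0],"twist":0},{"claw":0,"linear":[0,0,0],"twist":0}]'
```

```text
clock: 15.32
tool_pos: [0.6134, -0.0152, 0.0421]
orientation: [154.7, 90.0, -30.9]
force: [-8.4, 1.3, 19.8]
opening: 0.0002
```

Hard stop at 42.1 mm, with force rising to 20 N and no further motion, so the tag is fully down. I'll retreat straight up, back off and check.

```bash
python3 -m pendant '[{"claw":0,"linear":[-3,0,0],"twist":0},{"claw":0,"linear":[-6,0,0],"twist":0},{"claw":0,"linear":[-15,0,0],"twist":0},{"claw":0,"linear":[-25,0,0],"twist":0},{"claw":0,"linear":[-30,0,0],"twist":0},{"claw":0,"linear":[-30,0,0],"twist":0},{"claw":0,"linear":[-30,0,0],"twist":0},{"claw":0,"linear":[-20,-20,20],"twist":0},{"claw":0,"linear":[0,-30,20],"twist":0},{"claw":0,"linear":[0,-30,20],"twist":0}]'
python3 -m pendant '[{"claw":0,"linear":[0,-38,10],"twist":0},{"claw":0,"linear":[0,-38,10],"twist":0},{"claw":0,"linear":[0,-38,10],"twist":0},{"claw":0,"linear":[0,-38,10],"twist":0},{"claw":0,"linear":[0,-38,0],"twist":0},{"claw":0,"linear":[0,-38,0],"twist":0},{"claw":0,"linear":[0,-38,0],"twist":0},{"claw":0,"linear":[0,0,0],"twist":0},{"claw":0,"linear":[0,0,0],"twist":0},{"claw":0,"linear":[0,0,0],"twist":0}]'
python3 - <<'E'
from h import *
d0=np.load('/tmp/scene.npy')
im,d=snapshot("scene");cv2.imwrite('pics/scene3.png',cv2.resize(im[140:320,100:440,::-1],None,fx=2.3,fy=2.3,interpolation=3))
for n,u,v in(("R",200,240),("M",282,223),("L",358,206)):
    for D in(d0,d):
        print(n,[round(float(world("scene",(u,v+k),D[v+k,u])[2])*1e3) for k in range(-4,7)])
E
```

```text
clock: 16.15
tool_pos: [0.5619, 0.071, 0.2006]
orientation: [-148.8, 89.8, 25.4]
force: [-0.3, 1.5, -0.9]
opening: 0.0003
clock: 16.98
tool_pos: [0.5478, 0.3392, 0.1984]
orientation: [48.1, 89.9, -137.5]
force: [-0.9, -0.5, 0.6]
opening: 0.0004
R [57, 59, 59, 57, 57, 60, 56, 57, 53, 40, 37]
R [58, 59, 57, 56, 56, 59, 60, 57, 51, 41, 38]
M [60, 59, 59, 59, 59, 58, 58, 55, 41, 38, 35]
M [22, 24, 21, 25, 42, 45, 41, 41, 44, 42, 41]
L [58, 59, 58, 59, 58, 59, 57, 55, 53, 40, 36]
L [59, 59, 57, 58, 56, 58, 56, 55, 52, 40, 35]
```

View pics/scene3.png

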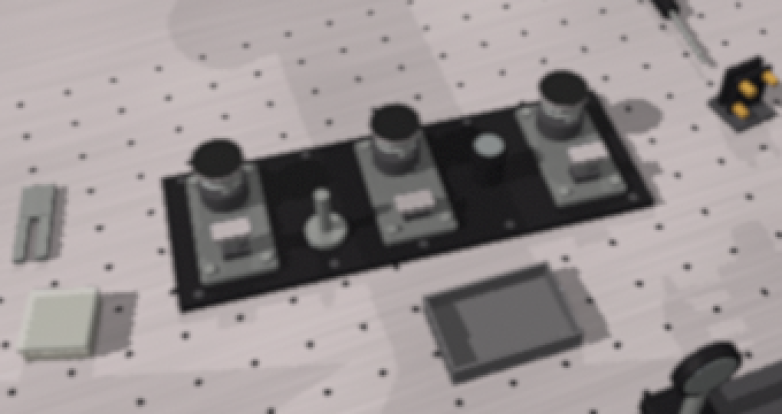

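The middle tag at (413,205) is down at 42 mm. The left (587,160) and right (230,230) tags are still up at 58 mm, all pads are up and the bystanders have not moved.

```bash
python3 -c "
from plant import *
print(close_job())"
```

```text
the job is handed in; nothing more can be done
None
```

The middle foot is the softest. Its tag is now fully down, the other two tags are still up, and the job is handed in at about 17 s of the 48 s allowed.

I pressed each pad about 5 mm with closed fingertips, from left to right, and let each spring back:

| Foot | Force at about 5 mm |
|---|---|
| Left | about 10 N |
| Middle | about 3.3 N |
| Right | about 5.4 N |

- **Tag push:** I pushed the middle tag until it hit a hard stop at a tip height of 42.1 mm, with the force rising to 20 N.
- **Last checks:** depth shows the middle tag top at about 42 mm and the left and right tags at about 58 mm. The final picture shows all three pads up and the visible bystanders apparently where they were. The arm is clear of everything.
- **Disagreements:** the middle reading is a little above the roughly 2.5 N expected of the softest spring at that depth, but force noise is about 0.5 N and the ranking is clear. The first tag blob threshold gave wrong positions. I corrected it, and the middle tag then came within about 2 mm of the plate fit.

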